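# Run a fingertip along the row of blue tube lids to shut them

## Task

Run the fingertips lightly along the cooling block with the blue flip lids, starting at the end of the row where the hinge is on the outer side of the end tube, so that the four blue lids fold shut one after another and all end fully down on their tubes. Do not grip or lift the block, shift it or press hard on it; leave the yellow-lidded tubes open and everything else where it stands.

Things in the scene. Friction and masses are not known exactly. Their poses are not given: they have to be found in the camera images.
- blue_block: loose grey metal cooling block, 0.9 kg, 50 (x) x 200 (y) x 45 mm high, with a row of four blue-lidded white tubes (26 mm diameter) at x 0, y -72, -24, 24, 72 mm, rims 52 mm up. Origin: centre of underside. Lids hinge at the -y side of each tube; shut, their tops are 56 mm above the underside. It slides if pushed with about 4 N; the lid at the -y end comes first
- yellow_block: the same block, tubes and lids, but the lids are yellow and stand open: leave alone. The blocks stand on the board side by side, roughly parallel, centre lines about 104 mm apart; either may be the nearer. Open lids reach about 85 mm above the block's underside
- board: white board fixed to the steel work surface, 210 mm (its x) by 270 mm (its y), 5 mm thick, which both blocks stand on; origin at the centre of its underside
- blue_lid1 (a joint): blue lid 1, counted from the -y end of the block: a disc 28 mm across, 4 mm thick, hinged 16.5 mm to -y of its tube's centre, 52 mm above the block's underside, axis along the block's x. 0 rad: shut, lid pointing to +y; about 1.6: upright; limit 2.2. Stays where left (0.15 N at its edge moves it). A fingertip moved to +y just above shut-lid height folds it down
- blue_lid1_edge (a point): point at the free edge of blue lid 1, on its upper (outer) face, 30.5 mm from its hinge
- blue_lid2 (a joint): blue lid 2, counted from the -y end of the block: a disc 28 mm across, 4 mm thick, hinged 16.5 mm to -y of its tube's centre, 52 mm above the block's underside, axis along the block's x. 0 rad: shut, lid pointing to +y; about 1.6: upright; limit 2.2. Stays where left (0.15 N at its edge moves it). A fingertip moved to +y just above shut-lid height folds it down
- blue_lid2_edge (a point): point at the free edge of blue lid 2, on its upper (outer) face, 30.5 mm from its hinge
- blue_lid3 (a joint): blue lid 3, counted from the -y end of the block: a disc 28 mm across, 4 mm thick, hinged 16.5 mm to -y of its tube's centre, 52 mm above the block's underside, axis along the block's x. 0 rad: shut, lid pointing to +y; about 1.6: upright; limit 2.2. Stays where left (0.15 N at its edge moves it). A fingertip moved to +y just above shut-lid height folds it down
- blue_lid3_edge (a point): point at the free edge of blue lid 3, on its upper (outer) face, 30.5 mm from its hinge
- blue_lid4 (a joint): blue lid 4, counted from the -y end of the block: a disc 28 mm across, 4 mm thick, hinged 16.5 mm to -y of its tube's centre, 52 mm above the block's underside, axis along the block's x. 0 rad: shut, lid pointing to +y; about 1.6: upright; limit 2.2. Stays where left (0.15 N at its edge moves it). A fingertip moved to +y just above shut-lid height folds it down
- blue_lid4_edge (a point): point at the free edge of blue lid 4, on its upper (outer) face, 30.5 mm from its hinge
- yellow_lid1_edge (a point): point at the free edge of yellow lid 1, on its upper (outer) face, 30.5 mm from its hinge; the lid stands open and stays so
- yellow_lid2_edge (a point): point at the free edge of yellow lid 2, on its upper (outer) face, 30.5 mm from its hinge; the lid stands open and stays so
- yellow_lid3_edge (a point): point at the free edge of yellow lid 3, on its upper (outer) face, 30.5 mm from its hinge; the lid stands open and stays so
- yellow_lid4_edge (a point): point at the free edge of yellow lid 4, on its upper (outer) face, 30.5 mm from its hinge; the lid stands open and stays so
- red_cap: red screw cap standing on the board between the blocks, 18 mm diameter, 13 mm high; origin at the centre of its underside. Leave it alone
- vial: amber vial with white cap standing on the board between the blocks, 22 mm diameter, 38 mm high; origin at the centre of its underside. Leave it alone
- bottle: closed bottle with blue cap, 60 mm diameter, 130 mm high, standing at the right; origin at the centre of its underside. Leave it alone
- dishes: stack of three round dishes, 88 mm diameter, 44 mm high, at the left; origin at the centre of its underside. Leave it alone
- pipette: grey and white hand pipette lying at the right, about 300 mm long along its x, 50 mm wide, 22 mm high; origin under its body near mid-length. Leave it alone
- marker: white marker pen with black cap lying at the left, 135 mm long along its x, 15 mm high; origin under its barrel near mid-length. Leave it alone
Mind the look-alikes: they are no part of the job. What is shaped like the blue_block but red is not meant.

How it is judged (in metres and radians):
On the way, in this order (a step that is already met when the one before it is completed fails the run):
1. blue lid 1 is shut (the first, at the -y end) (value of joint blue_lid1 below 0.17 rad).
2. blue lid 2 is shut, after the ones before it (value of joint each of blue_lid1, blue_lid2 below 0.17 rad).
3. blue lid 3 is shut, after the ones before it (all of step 2 and value of joint blue_lid3 below 0.17 rad).
4. blue lid 4 is shut, after the ones before it (all of step 3 and value of joint blue_lid4 below 0.17 rad).
At the end, for the whole second after the job is handed in: All four blue lids within 0.17 rad of shut (free edge about 5 mm at most up); the blue block upright, at rest and within 15 mm of where it stood; the yellow lids still open, their edges within 12 mm and their block within 10 mm of the start; the other things within 15 mm of the start (all of step 4 and distance of each of yellow_lid1_edge, yellow_lid2_edge, yellow_lid3_edge, yellow_lid4_edge from where it was at the start of the episode below 0.012 m and distance of each of blue_block, red_cap, vial, bottle, dishes, pipette, marker from where it was at the start of the episode below 0.015 m and angle between blue_block's own z axis and vertical below 0.05 rad and linear speed of blue_block below 0.01 m/s and distance of yellow_block from where it was at the start of the episode below 0.01 m); the robot touches nothing.
It fails at once if the blue block is pressed or pushed with more than 20 N (contact force between the fingers and blue_block above 20 N).
It fails at once if the blue block is lifted, tipped, or shifted by more than 15 mm (distance of blue_block from where it was at the start of the episode above 0.015 m or angle between blue_block's own z axis and vertical above 0.08 rad or z of blue_block in the frame of board above 0.012 m).
It fails at once if the yellow lids or their block are disturbed (distance of yellow_block from where it was at the start of the episode above 0.01 m or distance of any of yellow_lid1_edge, yellow_lid2_edge, yellow_lid3_edge, yellow_lid4_edge from where it was at the start of the episode above 0.012 m).
It fails at once if a bystander is moved by more than 15 mm (distance of any of red_cap, vial, bottle, dishes, pipette, marker from where it was at the start of the episode above 0.015 m).
It also fails if it takes over 45 s, if anything falls off the work surface, if the arm or the gripper's body presses on something with over 40 N, if the wrist force passes 120 N, or if a joint passes its speed limit or range.

## Robot

A 6-joint arm with a two-finger parallel gripper is mounted at the origin on the work surface. World frame = base frame: x ahead of the robot, y to its left, z up, the work surface at z = 0. Lengths are in m, angles in degrees, forces in N, time in s.
With the tool pointing down it reaches from about 0.4 to 0.825 m from the base axis. Payload 7 kg.
Tool frame: the origin (TCP) lies on the centre line of the jaws, within the pads' length; the fingertips stand 17 mm ahead of it and the grasp point (between the pads) lies 2 mm behind it; y points along the fingers, z is the direction in which the jaws open and shut, and the axes are right-handed (so a half turn about y gives the same grasp; the last joint's range is limited). The gripper opens to 88 mm and grips with 3 to 60 N. Pads are 19 mm wide; open, the fingers measure 130 mm over their backs; the gripper's body (78 mm by 193 mm) begins 47 mm behind the grasp point.
Start: joints at [-47.149, 20.546, 0.682, 0, -70.136, -16.507], TCP at [0.3, -0.605, 0.244] pointing down, gripper open.
Joint ranges: [-176.03, 176.03], [-82.01, 121.73], [-58.28, 71.71], [-173.87, 95.51], [-174.79, -0.11], [-173.66, 173.66]. Speed limits (degrees/s): [136.94, 136.94, 172.46, 180, 180, 180].

## Interface

Orientations are given as [roll, pitch, yaw] about the fixed x, y, z axes, in that order (R = Rz(yaw) Ry(pitch) Rx(roll)).
In Python, from plant import r, capture, camera_info gives the robot as it stands. The module is installed in compiled form; this text tells all that it offers.
- The arm moves only by the tool apply_moves, never from a script. Its argument "deltas" is a list of rows, each an object of numbers: "tx", "ty", "tz": the shift along the tool's x, y, z in m; "turn": the turn about the tool's y in rad; "gripper": the finger opening in m, from 0 to 0.0876. A call has 1 to 5 rows; each row is the pose to reach, as a shift and turn from the pose commanded when the call began, along the tool's axes at that moment; what a row does not reach only later rows make up. A row lasts 1/10 s, in which the tool goes at most 50 mm and 8.59 degrees, less where a joint would pass 70% of its speed; a pose out of reach is approached as far as the arm can. A call with a gripper value outside its range is refused whole. The fingers move at their own pace and stop on an object; "newtons" is the grip in N (left out, the last holds). Time passes only in rows, so rows that repeat a pose let the fingers close. It gives the time, the measured TCP pose, the force and the opening at its end, in the units of the state.
- r.get_state(): the state, without advancing time (a new reading comes with each control period).
- capture(name): name is "scene" or "top" or "wrist"; returns (picture, depth): 420x560x3 uint8, red, green, blue; 420x560 float32, m along the optical axis (not along the pixel's ray), 0 where there is no reading.
- camera_info(name): a dict with "K" (3x3 intrinsics, pixels), "k1" (the pictures are not rectified: a ray, as slopes to the right and down, at radius r is drawn at 1 + k1 r^2 times it, then the intrinsics apply), "eye" and "orientation" of the camera in the world; the wrist camera has in their place "tool_from_camera" (4x4, takes a point from camera to tool coordinates, whose origin is the TCP and whose axes are the tool frame's). Camera axes: x right, y up, looking along -z (the intrinsics and any distortion apply to the point x, -y, -z); pixel columns grow to the right and rows downward; lengths in m; the calibration is good to about 2 mm. A picture is of the moment at which its call begins: read the wrist's pose just before it. camera_info takes no time and is no camera call.
- r.close_job(): hands the job in, once; it reports no verdict.
The state is a dict: "time_s": time; "joints": joint angles; "qd": joint speeds; "joint_torque": joint torques, N m; "tcp_pos": TCP position; "eef_rot": TCP orientation; "contact_force": force on the tool from outside, world axes, zero at the start; "moment": the same for the moment, N m; "gripper_width": finger opening in m.
Only numpy, scipy, OpenCV 4.12 (cv2) and the standard library are available. Lean on these libraries where they do the work, as an engineer would, in place of code of your own. Each camera call takes 0.05 s, during which the arm holds its last target.

## Working session

There is one attempt and no reset: what is moved stays moved. The work goes in short steps, Python scripts to look and compute and a tool call to move; the robot and the scene stay as the last step left them, time stands still between calls to the robot, and variables do not carry over. Pictures are saved under pics/ and viewed, and the job is handed in when it is done.

Besides the shell and the picture viewer there is one more tool, called after "Call:" in YAML: its name, and indented under it one key for each argument. apply_moves: Moves the arm, as the interface text tells. Its arguments: {"type":"object","properties":{"deltas":{"type":"array","items":{"type":"object","properties":{"tx":{"type":"number"},"ty":{"type":"number"},"tz":{"type":"number"},"turn":{"type":"number"},"gripper":{"type":"number"}}}},"newtons":{"type":"number"}},"required":["deltas"]}

```bash
mkdir -p pics
cat > h.py <<'E'
import numpy as np, cv2
from plant import r, capture, camera_info
from scipy.spatial.transform import Rotation as R
E
python3 - <<'E'
from h import *
s=r.get_state();print(s)
for n in ("scene","top"):
    p,d=capture(n);cv2.imwrite(f"pics/{n}1.png",p[:,:,::-1]);np.save(f"pics/{n}1d.npy",d);print(n,camera_info(n))
print(camera_info("wrist"))
E
```

```text
{'time_s': 0.0, 'joints': array([-4.71472051e+01,  2.05904626e+01,  6.32742277e-01, -2.00931640e-02,
       -7.01353491e+01, -1.65067210e+01]), 'qd': array([ 0.07928093, -0.11857458,  0.0971115 ,  0.02920894, -0.13140426,
        0.0067752 ]), 'joint_torque': array([-2.41793219e-03, -5.82719028e+01,  2.93055797e+01,  6.99740231e+00,
        6.90367728e-03, -1.02625756e-04]), 'tcp_pos': array([ 0.29932555, -0.60448047,  0.24262589]), 'eef_rot': array([-8.99053991e+01,  8.33583381e-03,  2.63392378e+01]), 'contact_force': array([ 0.67715368, -0.83416832, -0.40134214]), 'moment': array([ 0.05574771, -0.01503665, -0.03377131]), 'gripper_width': 0.0874522561904049}
scene {'K': array([[508.8987662 ,   0.        , 287.26257604],
       [  0.        , 508.8987662 , 211.33698549],
       [  0.        ,   0.        ,   1.        ]]), 'k1': -0.015387988867252733, 'eye': array([1.36114716, 0.08757367, 1.06509643]), 'orientation': array([41.47835153, -1.12451217, 97.14445949])}
top {'K': array([[445.95678582,   0.        , 280.60616056],
       [  0.        , 445.95678582, 206.13503847],
       [  0.        ,   0.        ,   1.        ]]), 'k1': 0.0436497528829089, 'eye': array([0.31305735, 0.01107754, 1.1635107 ]), 'orientation': array([ 11.02602578,  -1.16906885, -90.22114841])}
{'K': array([[347.39617036,   0.        , 275.55584111],
       [  0.        , 347.39617036, 210.22184402],
       [  0.        ,   0.        ,   1.        ]]), 'k1': -0.03991020459550607, 'tool_from_camera': array([[ 3.58574934e-04, -9.68618987e-01, -2.48550055e-01,
        -6.58689056e-02],
       [ 2.95592507e-04,  2.48550162e-01, -9.68618980e-01,
        -1.40889267e-01],
       [ 9.99999892e-01,  2.73852953e-04,  3.75440373e-04,
         9.33794948e-04],
       [ 0.00000000e+00,  0.00000000e+00,  0.00000000e+00,
         1.00000000e+00]])}
```

View pics/scene1.png

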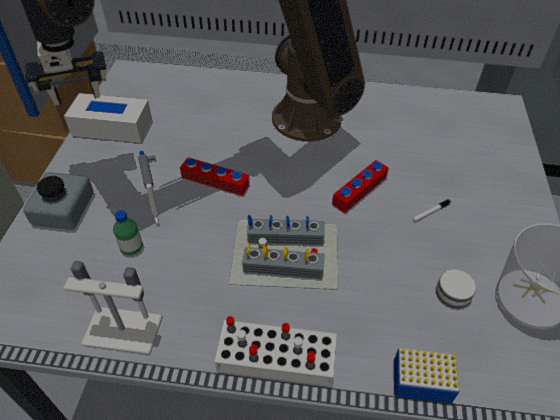

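View pics/top1.png

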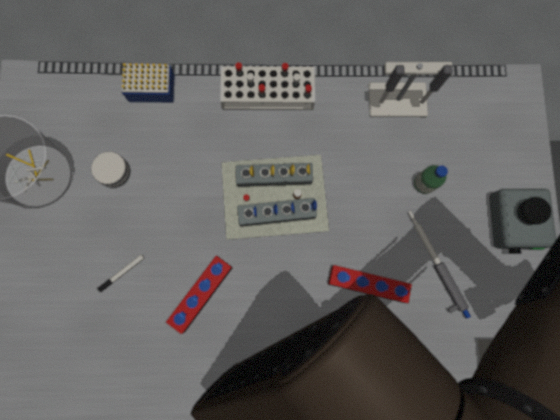

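The blue-lidded block is the nearer one on the board: top view at about (278,211), lids to the right of their tubes, which is world -y. The two red blocks, at (370,283) and (200,295), are decoys. Next I measure the tube and lid positions.

```bash
cat >> h.py <<'E'
def cloud(n,d):
    c=camera_info(n);K=c["K"];k=c["k1"]
    v,u=np.mgrid[0:420,0:560].astype(float)
    D=np.array([k,0,0,0,0.]);p=cv2.undistortPoints(np.stack([u.ravel(),v.ravel()],1)[:,None],K,D)[:,0].reshape(420,560,2)
    P=np.stack([p[...,0]*d,-p[...,1]*d,-d],-1)
    if n=="wrist":
        s=r.get_state();T=c["tool_from_camera"];P=P@T[:3,:3].T+T[:3,3]
        return P@R.from_euler("xyz",s["eef_rot"],degrees=True).as_matrix().T+s["tcp_pos"]
    return P@R.from_euler("xyz",c["orientation"],degrees=True).as_matrix().T+c["eye"]
E
python3 - <<'E'
from h import *
for n,box in(("top",(140,250,205,345)),("scene",(205,295,220,350))):
    p=cv2.imread(f"pics/{n}1.png");d=np.load(f"pics/{n}1d.npy");W=cloud(n,d)
    a,b,c,e=box
    hsv=cv2.cvtColor(p,cv2.COLOR_BGR2HSV)
    for nm,lo,hi in(("blue",(100,120,40),(130,255,255)),("yel",(15,110,80),(32,255,255))):
        m=cv2.inRange(hsv,lo,hi);mm=np.zeros_like(m);mm[a:b,c:e]=m[a:b,c:e]
        k,l,st,ce=cv2.connectedComponentsWithStats(mm)
        for i in range(1,k):
            if st[i,4]>5:
                q=W[(l==i)&(d>0)];print(n,nm,ce[i].round(1),st[i,4],np.median(q,0).round(4),q.min(0).round(3),q.max(0).round(3))
    # grey block top
    m=(hsv[...,1]<90)&(W[...,2]>.043)&(W[...,2]<.066);mm=np.zeros(m.shape,bool);mm[a:b,c:e]=m[a:b,c:e]
    k,l,st,ce=cv2.connectedComponentsWithStats(mm.astype(np.uint8))
    for i in range(1,k):
        if st[i,4]>200:
            q=W[l==i];rc=cv2.minAreaRect((q[:,:2]*1000).astype(np.float32));print(n,"blk",st[i],rc,np.median(q[:,2]))
    cv2.imwrite(f"pics/{n}1z.png",cv2.resize(p[a:b,c:e],None,fx=5.5,fy=5.5,interpolation=cv2.INTER_CUBIC))
E
```

```text
top blue [313.8 204.7] 25 [ 0.5277 -0.0944  0.0822] [ 0.519 -0.097  0.07 ] [ 0.536 -0.09   0.089]
top blue [275.1 208.6] 20 [0.5173 0.0021 0.0851] [ 0.509 -0.     0.079] [0.526 0.005 0.093]
top blue [292.3 207.5] 13 [ 0.5192 -0.0397  0.0873] [ 0.513 -0.042  0.08 ] [ 0.528 -0.037  0.09 ]
top blue [254.6 210.6] 12 [0.5119 0.0512 0.0859] [0.504 0.051 0.082] [0.519 0.054 0.09 ]
top yel [291.9 169.4] 37 [ 0.6178 -0.0407  0.0837] [ 0.607 -0.048  0.051] [ 0.633 -0.036  0.091]
top yel [308.  169.2] 24 [ 0.6178 -0.0808  0.0835] [ 0.609 -0.084  0.077] [ 0.629 -0.078  0.091]
top yel [251.1 170.9] 34 [0.6138 0.0617 0.0824] [0.603 0.057 0.053] [0.632 0.069 0.091]
top yel [272.1 170. ] 25 [0.615  0.0094 0.0847] [0.606 0.007 0.077] [0.626 0.012 0.091]
top blk [ 235  163   78   22 1318] ((617.3968505859375, 4.70721435546875), (51.72028350830078, 199.73736572265625), 2.2173867225646973) 0.05146787311313461
top blk [ 237  198   80   27 1388] ((517.756103515625, -2.5516510009765625), (50.680416107177734, 200.20370483398438), 6.071853160858154) 0.05161848805297442
scene blue [249.8 220.6] 40 [ 0.5343 -0
[... 338 characters left out ...]
 0.089]
scene yel [248.  249.6] 35 [ 0.6283 -0.0812  0.0791] [ 0.554 -0.094  0.006] [ 0.638 -0.077  0.089]
scene yel [265.1 250.8] 57 [ 0.6254 -0.0393  0.076 ] [ 0.574 -0.055  0.029] [ 0.634 -0.033  0.086]
scene yel [285.3 253. ] 40 [0.6255 0.0101 0.0794] [0.612 0.005 0.055] [0.635 0.016 0.088]
scene yel [306.6 254.5] 39 [0.6213 0.0616 0.0783] [0.609 0.057 0.049] [0.635 0.067 0.088]
scene blk [ 247  219   78   18 1088] ((521.2643432617188, -1.5621566772460938), (54.8814582824707, 199.9629669189453), 5.602410316467285) 0.049550182182528824
scene blk [ 242  247   83   24 1253] ((620.3887939453125, 4.816490173339844), (55.49217224121094, 200.05419921875), 2.1506526470184326) 0.04944235857626822
```

View pics/scene1z.png

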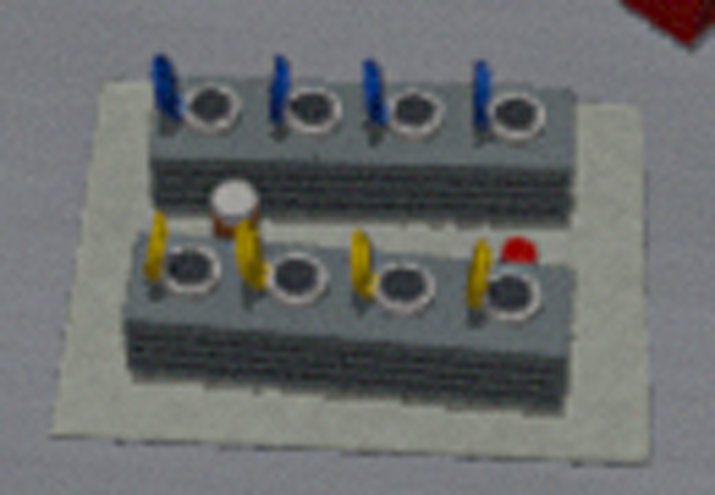

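View pics/top1z.png

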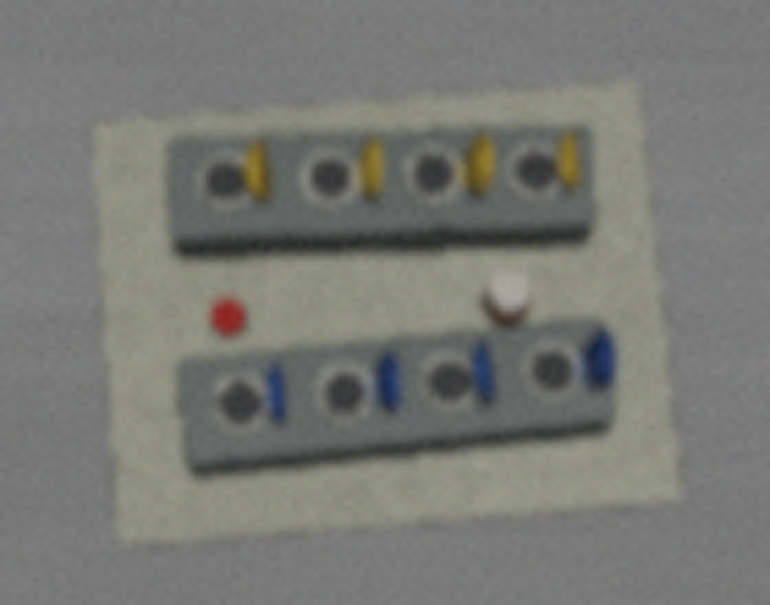

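Call:
apply_moves:
  deltas:
    - {"tx": 0.038,"tz": 0.028,"turn": 0.12,"gripper": 0}
    - {"tx": 0.076,"tz": 0.056,"turn": 0.24,"gripper": 0}
    - {"tx": 0.114,"tz": 0.084,"turn": 0.354,"gripper": 0}
    - {"tx": 0.152,"tz": 0.112,"turn": 0.354,"gripper": 0}
    - {"tx": 0.19,"tz": 0.14,"turn": 0.354,"gripper": 0}
  newtons: 10

```text
invalid input at $.deltas[0]: expected keys tx, ty, tz, turn, gripper
```

Call:
apply_moves:
  deltas:
    - {"tx": 0.038,"ty": 0,"tz": 0.028,"turn": 0.12,"gripper": 0}
    - {"tx": 0.076,"ty": 0,"tz": 0.056,"turn": 0.24,"gripper": 0}
    - {"tx": 0.114,"ty": 0,"tz": 0.084,"turn": 0.354,"gripper": 0}
    - {"tx": 0.152,"ty": 0,"tz": 0.112,"turn": 0.354,"gripper": 0}
    - {"tx": 0.19,"ty": 0,"tz": 0.14,"turn": 0.354,"gripper": 0}
  newtons: 10

```text
time_s: 0.6
tcp_pos: [0.408, -0.3933, 0.2433]
eef_rot: [-90.0, 0.0, 6.0]
contact_force: [0.8, -0.3, 0.5]
gripper_width: 0.0535
```

Call:
apply_moves:
  deltas:
    - {"tx": 0.025,"ty": 0,"tz": 0.038,"turn": 0,"gripper": 0}
    - {"tx": 0.05,"ty": 0,"tz": 0.076,"turn": 0,"gripper": 0}
    - {"tx": 0.075,"ty": 0,"tz": 0.114,"turn": 0,"gripper": 0}
    - {"tx": 0.1,"ty": 0,"tz": 0.15,"turn": 0,"gripper": 0}
    - {"tx": 0.125,"ty": 0,"tz": 0.187,"turn": 0,"gripper": 0}

```text
time_s: 1.1
tcp_pos: [0.5126, -0.1941, 0.2435]
eef_rot: [-90.0, 0.0, 6.1]
contact_force: [1.0, -0.4, 0.4]
gripper_width: 0.0131
```

Call:
apply_moves:
  deltas:
    - {"tx": 0.014,"ty": 0.02,"tz": 0.02,"turn": 0,"gripper": 0}
    - {"tx": 0.0273,"ty": 0.05,"tz": 0.04,"turn": 0,"gripper": 0}
    - {"tx": 0.0273,"ty": 0.09,"tz": 0.04,"turn": 0,"gripper": 0}
    - {"tx": 0.0273,"ty": 0.12,"tz": 0.04,"turn": 0,"gripper": 0}
    - {"tx": 0.0273,"ty": 0.12,"tz": 0.04,"turn": 0,"gripper": 0}

```text
time_s: 1.6
tcp_pos: [0.5321, -0.1528, 0.1193]
eef_rot: [-89.9, 0.5, 6.0]
contact_force: [-0.7, 0.5, 0.5]
gripper_width: 0.0002
```

Run:
```python
from h import *
s=r.get_state();print(s["time_s"],s["tcp_pos"],s["eef_rot"],s["contact_force"],s["gripper_width"])
out=[]
for n in("scene","wrist","top"):
    p,d=capture(n);np.save(f"pics/{n}2d.npy",d);cv2.imwrite(f"pics/{n}2.png",p[:,:,::-1])
p=cv2.imread("pics/scene2.png")[150:300,190:370];cv2.imwrite("pics/scene2z.png",cv2.resize(p,None,fx=4,fy=4))
```

```text
1.6 [ 0.5320526  -0.15284388  0.11932825] [-89.92485622   0.47237921   6.04584712] [-0.7417347   0.53569266  0.4780896 ] 0.00019186517203858297
```

View pics/scene2z.png

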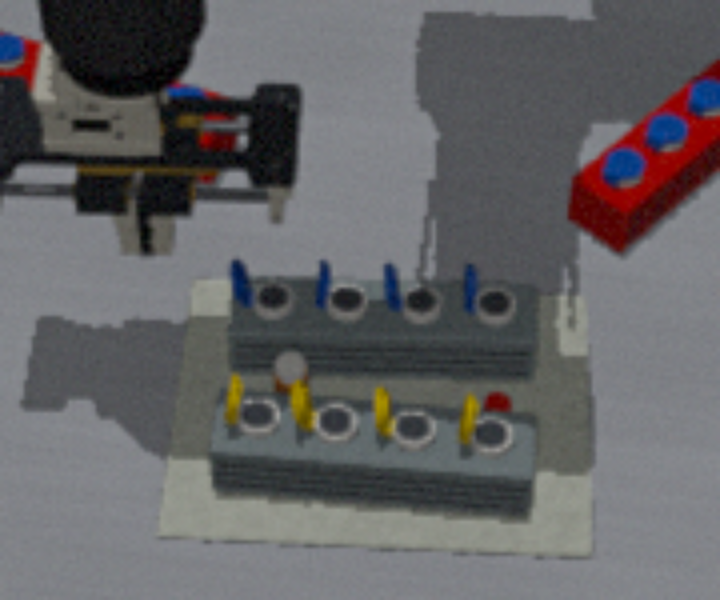

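View pics/wrist2.png

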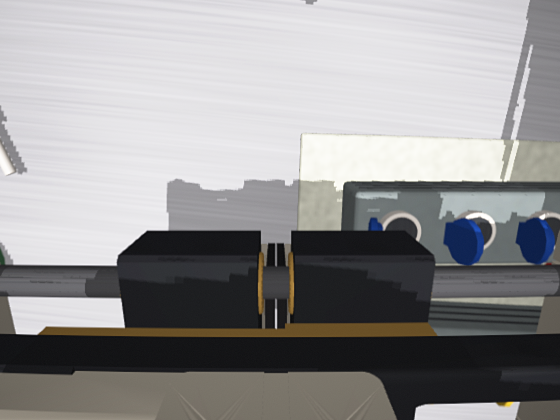

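Call:
apply_moves:
  deltas:
    - {"tx": 0,"ty": 0.02,"tz": 0,"turn": 0,"gripper": 0}
    - {"tx": 0,"ty": 0.038,"tz": 0,"turn": 0,"gripper": 0}
    - {"tx": 0,"ty": 0.042,"tz": 0,"turn": 0,"gripper": 0}
    - {"tx": 0,"ty": 0.042,"tz": 0,"turn": 0,"gripper": 0}
    - {"tx": 0,"ty": 0.042,"tz": 0,"turn": 0,"gripper": 0}

```text
time_s: 2.25
tcp_pos: [0.5362, -0.1535, 0.0832]
eef_rot: [-90.0, -0.1, 6.1]
contact_force: [-0.3, 0.1, -0.3]
gripper_width: 0.0006
```

Run:
```python
from h import *
for i in range(3):
    s=r.get_state();print(s["time_s"],s["tcp_pos"],s["eef_rot"],s["contact_force"])
    p,d=capture("scene")
W=cloud("scene",d)
cv2.imwrite("pics/scene3.png",p[:,:,::-1]);np.save("pics/scene3d.npy",d)
cv2.imwrite("pics/scene3z.png",cv2.resize(p[170:290,190:340,::-1],None,fx=5,fy=5,interpolation=cv2.INTER_CUBIC))
# points near the tip
t=s["tcp_pos"]
m=(np.linalg.norm(W[...,:2]-t[:2],axis=-1)<.035)&(W[...,2]>.02)&(W[...,2]<.16)
q=W[m];print(len(q),np.sort(q[:,2])[:25].round(4))
lo=q[q[:,2]<.085];print(lo.min(0),lo.max(0))
```

```text
2.25 [ 0.53616117 -0.15345231  0.08317174] [-90.02397057  -0.13089866   6.06866187] [-0.25557957  0.06891385 -0.29107778]
2.3 [ 0.53610469 -0.15342194  0.08307957] [-90.02095988  -0.13282815   6.06915771] [0.77516401 0.36971202 0.47735493]
2.35 [ 0.53598151 -0.1533522   0.08291842] [-90.01550217  -0.12310698   6.06799874] [0.28231865 0.09784802 0.60508771]
253 [0.0657 0.0662 0.0663 0.0672 0.0676 0.0682 0.0688 0.0695 0.0695 0.0701
 0.0703 0.0709 0.071  0.0711 0.0726 0.0726 0.073  0.0734 0.0734 0.0736
 0.0737 0.074  0.074  0.0743 0.0744]
[ 0.54120621 -0.1650313   0.06567431] [ 0.55191056 -0.13404356  0.08491902]
```

View pics/scene3z.png

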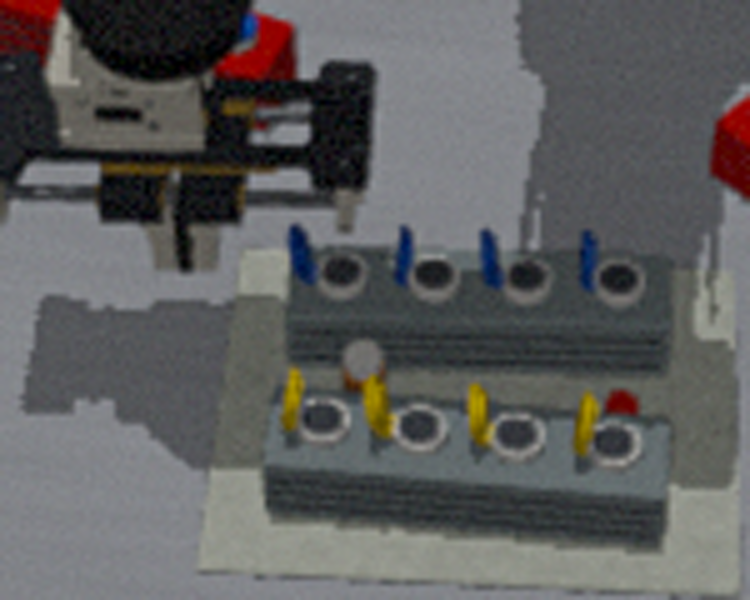

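The grey pegs under the ends of the gripper bar, at about (345,225) in this crop, sit ahead of the fingers. I need their height against the open lids.

Run:
```python
from h import *
d=np.load("pics/scene3d.npy");W=cloud("scene",d)
for (x,y) in [(345,195),(345,205),(345,215),(345,222),(345,228),(340,170),(180,262),(170,255),(210,262),(208,210),(130,212),(300,235)]:
    u=round(190+x/5);v=round(170+y/5);print((x,y),W[v,u].round(4))
t=np.array([.536,-.1533,.083]);c,s=np.cos(np.radians(6)),np.sin(np.radians(6))
Q=W-t;a=Q[...,0]*c+Q[...,1]*s;b=-Q[...,0]*s+Q[...,1]*c
m=(abs(a)<.1)&(abs(b)<.13)&(W[...,2]>.064)&(d>0)
v,u=np.nonzero(m)
keep=(v<218) 
a=a[m];b=b[m];z=W[...,2][m]
for lo in np.arange(-.12,.12,.01):
    k=(b>=lo)&(b<lo+.01)&keep
    if k.sum(): i=np.argsort(z[k])[:4];print(lo.round(3),z[k][i].round(3),a[k][i].round(3))
```

```text
(345, 195) [ 0.5673 -0.0618  0.1603]
(345, 205) [ 0.5663 -0.0622  0.1519]
(345, 215) [ 0.5656 -0.0625  0.1439]
(345, 222) [ 0.5658 -0.0625  0.1404]
(345, 228) [ 0.5679 -0.0623  0.1355]
(340, 170) [ 0.5615 -0.0649  0.1712]
(180, 262) [ 0.5467 -0.1522  0.0734]
(170, 255) [ 0.5496 -0.1563  0.08  ]
(210, 262) [ 0.5465 -0.1365  0.0758]
(208, 210) [ 0.5728 -0.1269  0.1453]
(130, 212) [ 0.5744 -0.1661  0.1408]
(300, 235) [ 0.5315 -0.0925  0.0852]
-0.1 [0.157 0.161 0.164 0.164] [0.041 0.042 0.038 0.041]
-0.09 [0.131 0.132 0.135 0.136] [0.038 0.038 0.041 0.038]
-0.08 [0.129 0.133 0.135 0.138] [0.032 0.032 0.03  0.03 ]
-0.07 [0.143 0.144 0.144 0.146] [0.031 0.032 0.032 0.027]
-0.06 [0.144 0.145 0.146 0.146] [0.028 0.032 0.033 0.033]
-0.05 [0.144 0.145 0.145 0.147] [0.032 0.029 0.032 0.027]
-0.04 [0.138 0.14  0.142 0.142] [0.041 0.04  0.032 0.032]
-0.03 [0.133 0.136 0.138 0.139] [0.037 0.039 0.038 0.036]
-0.02 [0.094 0.097 0.099 0.099] [0.012 0.011 0.013 0.016]
-0.01 [0.095 0.096 0.096 0.097] [0.012 0.013 0.014 0.014]
-0.0 [0.091 0.092 0.094 0.094] [0.009 0.01  0.011 0.012]
0.01 [0.09  0.094 0.095 0.095] [0.008 0.011 0.012 0.009]
0.02 [0.135 0.136 0.139 0.14 ] [0.037 0.037 0.04  0.041]
0.03 [0.129 0.133 0.133 0.137] [0.008 0.034 0.008 0.035]
0.04 [0.142 0.143 0.144 0.144] [ 0.032 -0.024 -0.023 -0.026]
0.05 [0.078 0.083 0.083 0.083] [-0.004 -0.003 -0.003  0.001]
0.06 [0.072 0.078 0.083 0.085] [-0.01  -0.008 -0.003  0.002]
0.07 [0.144 0.144 0.144 0.145] [0.033 0.033 0.033 0.033]
0.08 [0.135 0.135 0.136 0.137] [0.041 0.041 0.041 0.039]
0.09 [0.153 0.154 0.158 0.158] [0.037 0.038 0.038 0.039]
0.1 [0.411 0.412 0.413 0.413] [0.036 0.038 0.039 0.039]
0.11 [0.078 0.081 0.084 0.084] [-0.007 -0.01  -0.005 -0.008]
```

The gripper body is at z ≥ 0.13, well above the lid tops at 0.09. I'll sweep with the fingertips about 2.5 mm above shut-lid height.

Call:
apply_moves:
  deltas:
    - {"tx": 0,"ty": 0.0025,"tz": 0,"turn": 0,"gripper": 0}
    - {"tx": 0,"ty": 0.0025,"tz": 0.01,"turn": 0,"gripper": 0}
    - {"tx": 0,"ty": 0.0025,"tz": 0.02,"turn": 0,"gripper": 0}
    - {"tx": 0,"ty": 0.0025,"tz": 0.03,"turn": 0,"gripper": 0}
    - {"tx": 0,"ty": 0.0025,"tz": 0.04,"turn": 0,"gripper": 0}

```text
time_s: 2.9
tcp_pos: [0.5308, -0.1124, 0.0791]
eef_rot: [-90.0, -0.0, 6.1]
contact_force: [0.2, -0.3, 0.4]
gripper_width: 0.0007
```

Call:
apply_moves:
  deltas:
    - {"tx": 0,"ty": 0,"tz": 0.01,"turn": 0,"gripper": 0}
    - {"tx": 0,"ty": 0,"tz": 0.02,"turn": 0,"gripper": 0}
    - {"tx": 0,"ty": 0,"tz": 0.03,"turn": 0,"gripper": 0}
    - {"tx": 0,"ty": 0,"tz": 0.04,"turn": 0,"gripper": 0}
    - {"tx": 0,"ty": 0,"tz": 0.04,"turn": 0,"gripper": 0}

```text
time_s: 3.4
tcp_pos: [0.5266, -0.0725, 0.0791]
eef_rot: [-90.0, -0.0, 6.1]
contact_force: [0.4, -0.8, 0.2]
gripper_width: 0.001
```

Run:
```python
from h import *
s=r.get_state();print(s["time_s"],s["tcp_pos"],s["eef_rot"],s["contact_force"])
p,d=capture("scene")
cv2.imwrite("pics/scene4z.png",cv2.resize(p[170:290,190:340,::-1],None,fx=5,fy=5,interpolation=cv2.INTER_CUBIC))
```

```text
3.4 [ 0.52661304 -0.07253449  0.07910142] [-8.99932261e+01 -3.66800123e-03  6.12800800e+00] [ 0.41129221 -0.77724913  0.22368256]
```

View pics/scene4z.png

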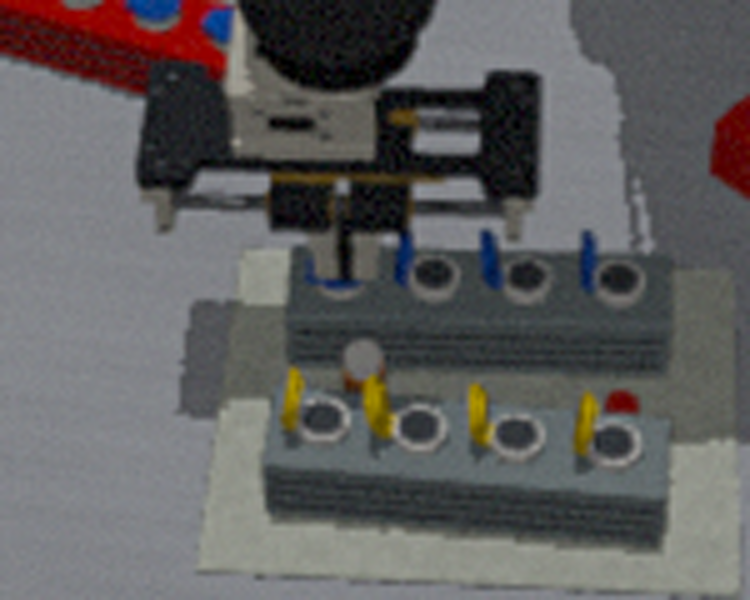

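Lid 1 is folded down at crop (335,282) with negligible force, and the block hasn't moved. I'll carry on along the row.

Call:
apply_moves:
  deltas:
    - {"tx": 0,"ty": 0,"tz": 0.01,"turn": 0,"gripper": 0}
    - {"tx": 0,"ty": 0,"tz": 0.02,"turn": 0,"gripper": 0}
    - {"tx": 0,"ty": 0,"tz": 0.03,"turn": 0,"gripper": 0}
    - {"tx": 0,"ty": 0,"tz": 0.04,"turn": 0,"gripper": 0}
    - {"tx": 0,"ty": 0,"tz": 0.05,"turn": 0,"gripper": 0}

```text
time_s: 3.95
tcp_pos: [0.5213, -0.0231, 0.079]
eef_rot: [-90.0, 0.0, 6.1]
contact_force: [0.2, 0.3, -0.1]
gripper_width: 0.0002
```

Call:
apply_moves:
  deltas:
    - {"tx": 0,"ty": 0,"tz": 0.01,"turn": 0,"gripper": 0}
    - {"tx": 0,"ty": 0,"tz": 0.02,"turn": 0,"gripper": 0}
    - {"tx": 0,"ty": 0,"tz": 0.03,"turn": 0,"gripper": 0}
    - {"tx": 0,"ty": 0,"tz": 0.04,"turn": 0,"gripper": 0}
    - {"tx": 0,"ty": 0,"tz": 0.05,"turn": 0,"gripper": 0}

```text
time_s: 4.45
tcp_pos: [0.516, 0.0266, 0.079]
eef_rot: [-90.0, -0.0, 6.1]
contact_force: [-0.4, -0.6, -0.3]
gripper_width: 0.0007
```

Call:
apply_moves:
  deltas:
    - {"tx": 0,"ty": 0,"tz": 0.01,"turn": 0,"gripper": 0}
    - {"tx": 0,"ty": 0,"tz": 0.02,"turn": 0,"gripper": 0}
    - {"tx": 0,"ty": 0,"tz": 0.03,"turn": 0,"gripper": 0}
    - {"tx": 0,"ty": 0,"tz": 0.04,"turn": 0,"gripper": 0}
    - {"tx": 0,"ty": 0,"tz": 0.05,"turn": 0,"gripper": 0}

```text
time_s: 4.95
tcp_pos: [0.5107, 0.0763, 0.079]
eef_rot: [-90.0, -0.0, 6.1]
contact_force: [1.1, 0.0, 0.1]
gripper_width: 0.0003
```

Call:
apply_moves:
  deltas:
    - {"tx": 0,"ty": 0,"tz": 0.01,"turn": 0,"gripper": 0}
    - {"tx": 0,"ty": 0,"tz": 0.02,"turn": 0,"gripper": 0}
    - {"tx": 0,"ty": 0,"tz": 0.03,"turn": 0,"gripper": 0}
    - {"tx": 0,"ty": 0,"tz": 0.04,"turn": 0,"gripper": 0}
    - {"tx": 0,"ty": 0,"tz": 0.05,"turn": 0,"gripper": 0}

```text
time_s: 5.45
tcp_pos: [0.5054, 0.126, 0.0791]
eef_rot: [-90.0, 0.0, 6.1]
contact_force: [0.4, 0.1, 0.9]
gripper_width: 0.0007
```

Run:
```python
from h import *
s=r.get_state();print(s["time_s"],s["tcp_pos"],s["eef_rot"],s["contact_force"])
p,d=capture("scene")
cv2.imwrite("pics/scene5z.png",cv2.resize(p[170:290,210:360,::-1],None,fx=5,fy=5,interpolation=cv2.INTER_CUBIC))
```

```text
5.45 [0.50544969 0.12595537 0.07906401] [-8.99982511e+01  2.26228089e-04  6.05619034e+00] [0.38163303 0.07655576 0.90733471]
```

View pics/scene5z.png

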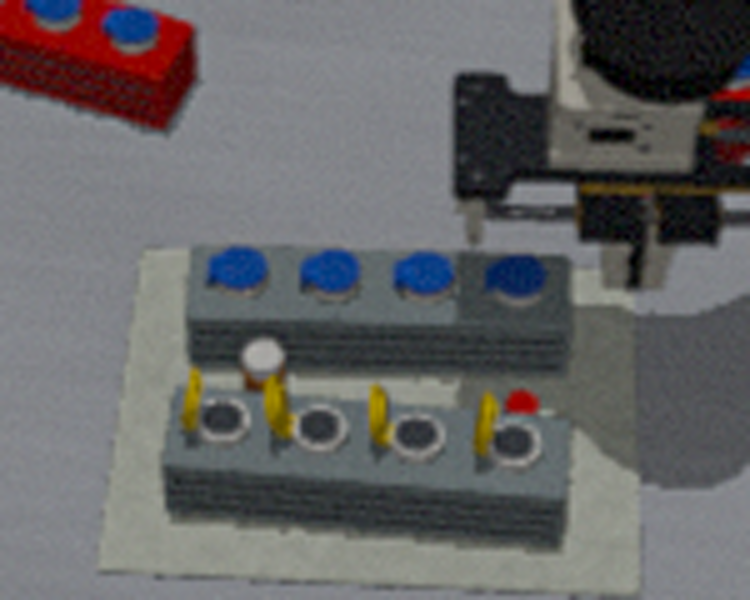

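All four blue lids look down, at crop (238,268) to (516,275). I'll raise the arm and measure the remaining tilt.

Call:
apply_moves:
  deltas:
    - {"tx": 0,"ty": -0.02,"tz": 0,"turn": 0,"gripper": 0}
    - {"tx": 0,"ty": -0.05,"tz": 0.01,"turn": 0,"gripper": 0}
    - {"tx": 0,"ty": -0.08,"tz": 0.02,"turn": 0,"gripper": 0}
    - {"tx": 0,"ty": -0.1,"tz": 0.03,"turn": 0,"gripper": 0}
    - {"tx": 0,"ty": -0.1,"tz": 0.03,"turn": 0,"gripper": 0}

```text
time_s: 6.0
tcp_pos: [0.504, 0.1568, 0.1823]
eef_rot: [-89.9, -0.3, 6.1]
contact_force: [0.7, -0.1, -0.6]
gripper_width: 0.0002
```

Run:
```python
from h import *
for n,(a,b,c,e) in(("scene",(205,295,220,350)),("top",(140,250,205,345))):
    D=[]
    for _ in range(4):
        p,d=capture(n);D.append(np.where(d>0,d,np.nan))
    d=np.nanmedian(D,0);W=cloud(n,d)
    hsv=cv2.cvtColor(p,cv2.COLOR_RGB2HSV)
    for nm,lo,hi in(("blue",(100,120,30),(130,255,255)),("yel",(15,110,80),(32,255,255))):
        m=cv2.inRange(hsv,lo,hi);mm=np.zeros_like(m);mm[a:b,c:e]=m[a:b,c:e]
        k,l,st,ce=cv2.connectedComponentsWithStats(mm)
        for i in range(1,k):
            if st[i,4]>8:
                q=W[(l==i)&np.isfinite(d)];print(n,nm,ce[i].round(1),st[i,4],np.median(q,0).round(4),np.percentile(q[:,2],90).round(4),end=" ")
                if nm=="blue":
                    q=q[q[:,2]>.053];A=np.c_[q-q.mean(0)][:,:2];A=np.c_[A,np.ones(len(A))];co=np.linalg.lstsq(A,q[:,2],rcond=None)[0];print("slope y",co[1].round(3),end="")
                print()
    m=(hsv[...,1]<90)&(W[...,2]>.043)&(W[...,2]<.066);mm=np.zeros(m.shape,bool);mm[a:b,c:e]=m[a:b,c:e]
    k,l,st,ce=cv2.connectedComponentsWithStats(mm.astype(np.uint8))
    for i in range(1,k):
        if st[i,4]>200:
            q=W[l==i];print(n,"blk",st[i],cv2.minAreaRect((q[:,:2]*1000).astype(np.float32)))
    cv2.imwrite(f"pics/{n}6z.png",cv2.resize(p[a:b,c:e,::-1],None,fx=5.5,fy=5.5,interpolation=cv2.INTER_CUBIC))
s=r.get_state();print(s["time_s"],s["tcp_pos"],s["contact_force"])
```

```text
scene blue [256.9 223.2] 80 [ 0.5282 -0.0761  0.0602] 0.0615 slope y 0.067
scene blue [275.7 223.6] 79 [ 0.5232 -0.0276  0.0598] 0.0614 slope y 0.063
scene blue [294.2 224.3] 79 [0.5189 0.0201 0.06  ] 0.0616 slope y 0.073
scene blue [312.7 224.6] 79 [0.5134 0.0676 0.0601] 0.0616 slope y 0.088
scene yel [248.1 249.5] 36 [ 0.6277 -0.0808  0.0798] 0.0859 
scene yel [264.9 250.7] 59 [ 0.6246 -0.0398  0.0749] 0.0835 
scene yel [285.3 253. ] 40 [0.6253 0.0101 0.0794] 0.0853 
scene yel [306.7 254.4] 41 [0.6216 0.0615 0.0781] 0.0856 
scene blk [247 219  78  19 864] ((520.3950805664062, -1.6242904663085938), (52.51530456542969, 199.61636352539062), 5.741430282592773)
scene blk [ 242  247   83   24 1263] ((620.3842163085938, 4.841346740722656), (52.031620025634766, 199.85009765625), 2.044559955596924)
top blue [305.6 206.7] 81 [ 0.5255 -0.0739  0.0621] 0.0634 slope y 0.029
top blue [286.7 208.8] 81 [ 0.5204 -0.0282  0.0624] 0.0636 slope y 0.056
top blue [267.7 210.8] 82 [0.5153 0.0195 0.0623] 0.0636 slope y 0.01
top blue [250.7 213.1] 47 [0.5079 0.0621 0.0625] 0.0638 slope y -2.753
top yel [291.9 169.4] 35 [ 0.6171 -0.0408  0.0833] 0.0872 
top yel [308. 169.] 23 [ 0.6184 -0.0807  0.0838] 0.0884 
top yel [251.1 170.9] 32 [0.6136 0.0618 0.0827] 0.0884 
top yel [272.1 170. ] 25 [0.6154 0.0094 0.0835] 0.0868 
top blk [ 235  163   78   21 1245] ((617.4917602539062, 4.765113830566406), (51.0089225769043, 199.7707977294922), 2.1559460163116455)
top blk [ 238  198   79   27 1061] ((517.9039306640625, -2.311370849609375), (50.442501068115234, 199.86521911621094), 6.1327128410339355)
6.4 [0.50214802 0.15455759 0.17830567] [-0.66081999 -1.00979895 -0.20214111]
```

View pics/scene6z.png

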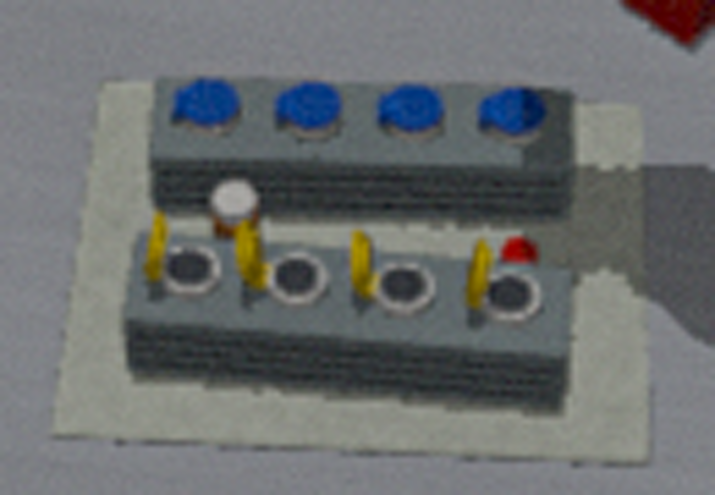

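The scene view shows all four lids shut, with slopes of 0.06–0.09 rad against the 0.17 limit. Both blocks and the yellow lids are where they started. I'm handing the job in.

```bash
python3 -c "
from plant import r
print(r.close_job())"
```

```text
the job is handed in; nothing more can be done
None
```

I swept the closed fingertips once along the blue-lidded block, from its -y (hinge) end to its +y end. The tips ran about 1 mm above shut-lid height, and all four blue lids folded shut. Then I raised the arm clear and handed the job in at about 6.4 s; it reported no verdict.

**Order:** I saw lid 1 go down first with lids 2–4 still upright. I didn't photograph lids 2–4 closing one by one; the single pass reaches them in order.

**Final checks:**
- **Lids:** The scene camera put the remaining tilt of the four lids at 0.06–0.09 rad, below the 0.17 limit. The top camera gave 0.01–0.06 rad for lids 1–3. Its fit for lid 4 was unusable (-2.75) because the arm partly covered the lid, so lid 4 rests on the scene view alone.
- **Blocks and yellow lids:** Both blocks were within about 1 mm of their starting positions, and the yellow lids were still open and in place.
- **Forces:** Readings stayed at noise level, at most about 1 N.
- **Other things:** The red cap and vial look unmoved in the last picture. I didn't measure the bottle, dishes, pipette or marker again, but the arm passed well clear of them.

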